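Load and close the turbidity meter, and hold its sprung light shield at the stop

ROBOT

A 6-joint arm with a two-finger parallel gripper is mounted at the origin on the work surface. World frame = base frame: x ahead of the robot, y to its left, z up, the work surface at z = 0. Lengths are in m, angles in rad, forces in N, time in s.
With the tool pointing down it reaches from about 0.375 to 0.975 m from the base axis. Payload 3.8 kg.
Tool frame: the origin (TCP) lies at the very end of the fingers, on their centre line; the grasp point (between the pads) lies 19 mm behind it; z points along the fingers, y is the line along which they close (so a half turn about z gives the same grasp; the last joint's range is limited). The gripper opens to 85 mm and grips with 20 to 120 N. Pads are 22 mm wide; open, the fingers measure 114 mm over their backs; the gripper's body (76 mm by 85 mm) begins 54 mm behind the grasp point. The pads swing forward as they close: fully open they stand 13 mm farther back than shut.
Start: joints at [1.261, 0.264, 1.604, -0, 1.274, -0.037], TCP at [0.182, 0.65, 0.231] pointing down, gripper open.
Joint ranges: [-2.63, 2.63], [-0.94, 2.18], [0.31, 2.57], [-1.31, 4.45], [0, 2.66], [-2.55, 2.55]. Speed limits (rad/s): [2.57, 2.57, 3.14, 3.14, 3.14, 3.14].

INTERFACE

Orientations are given as a rotation vector (axis times angle).
In Python, from workcell import * gives the robot as it stands.
- The arm moves only by the shell command python3 -m crank 'ROWS' [OPENING] [FORCE]. ROWS is JSON, a list that holds one entry, the list of rows, each a list of 6 numbers: the shift along the tool's x, y, z in cm, then the turn, a rotation vector about the tool's x, y, z in rad. In form: [[[dx, dy, dz, ax, ay, az], ...]]. A call has 1 to 8 rows; each row shifts and turns the commanded pose from where the row before left it, along the tool's axes as they then stand; what a row does not reach is not made up. A row lasts 1/12 s, in which the tool goes at most 41.7 mm and 7.16 degrees, less where a joint would pass 70% of its speed; a pose out of reach is approached as far as the arm can. A call with a gripper value outside its range is refused whole. OPENING is the finger opening in cm, from 0 to 8.54, set as the call begins (- or left out, the last holds). The fingers move at their own pace and stop on an object; FORCE is the grip in N (left out, the last holds). Time passes only in rows, so rows that do not move let the fingers close. It gives the time, the measured TCP pose, the force, the opening and the grip force at its end, in the units of the state.
- read_state(): the state, without advancing time (a new reading comes with each control period).
- read_camera(name): name is "side" or "top" or "wrist"; returns the picture (420x560x3 uint8, blue, green, red); there is no depth.
- camera_model(name): a dict with "camera_matrix" (3x3 intrinsics, pixels), "R" (3x3) and "t" (3): a world point X has camera coordinates R X + t. Camera axes: x right, y down, z forward; pixel columns grow to the right and rows downward; lengths in m; the calibration is good to about 2 mm. A picture is of the moment at which its call begins: read the wrist's pose just before it. camera_model takes no time and is no camera call; for the wrist camera it gives the pose at the moment of the call.
- finish_job(): hands the job in; it is judged then, once.
The state is a dict: "time": time; "q": joint angles; "joint_vel": joint speeds; "joint_torque": joint torques, N m; "tool_pos": TCP position; "tcp_rot": TCP orientation; "wrist_force": force on the tool from outside, world axes, zero at the start; "torque": the same for the moment, N m; "width": opening from 0.0 (shut) to 1.0 (fully open); "grip_force": force on a finger pad.
Only numpy, scipy, OpenCV 4.12 (cv2) and the standard library are available. Lean on these libraries where they do the work, as an engineer would, in place of code of your own. Each camera call takes 0.05 s, during which the arm holds its last target. There are 200 camera calls.

TASK

Take the tall sample vial out of the rack and stand it upright in the well of the turbidity meter, then close the meter for a reading: set the black light shield over the vial with its two lugs in the two gaps of the collar, push it straight down home against the spring and turn it a quarter turn clockwise (seen from above) to its stop. The turn opens a spring-loaded shutter and the meter reads only while it is kept open, so do not let go: finish with the gripper still holding the shield, down and at its stop. Do not tip the vial over, and leave the two short standards and everything else on the bench where they are.

Things in the scene. Friction and masses are not known exactly. Their poses are not given: they have to be found in the camera images.
- meter: Turbidity meter: white bench instrument, 190 (x) by 150 (y) by 94 mm high, fixed to the bench; sloped front with display and keys towards its -x. Origin: centre of its underside, on the bench; z up. The round well is in its top, 30 mm behind the origin (+x).
- well (a point): Centre of the well, at the top face of its dark steel collar, 100 mm above the bench; axes as the meter's. Collar: bore 44 mm, outside 72 mm, 6 mm thick. The vial's own bore, 28 mm wide, begins 22 mm below this point. The vial stands on a sprung lift plate 46 mm below this point, so a loaded vial sticks out 30 mm above the collar.
- gap (a point): Middle of one of the collar's two gaps, 25 mm from the well's centre on the meter's -x side, at the collar's top face; the other gap lies opposite, on the +x side. Each is 13.6 mm wide at the bore and lets a lug of the shield pass down into the space under the collar.
- lift (a joint): How far the lift plate under the vial is pressed down, m: 0 up, 0.009 when the lugs just clear the underside of the collar, 0.011 with the shield's flange flat on the collar. Its spring pushes up with 4 N at 0 and 6.2 N at 0.011.
- shutter (a joint): Shutter ring under the collar, rad: 0 shut, 1.466 open at its stop. The shield's lugs turn it clockwise (seen from above) once below the collar; they meet it after about 6 degrees, so its stop comes at about a 90 degree turn. Return spring 0.09 N m shut, 0.18 open; with rubbing, turning takes up to 0.3 N m. A fixed stop blocks turning the other way.
- vial: The tall sample vial: glass with a black screw cap, 25 mm in diameter, 76 mm high (the cap is the top 16 mm), about 45 g, foot edge bevelled 2.5 mm. It stands upright in one of the three holes of the rack, foot 12 mm and top 88 mm above the bench. Origin: centre of its underside; z up along it.
- rack: Low wooden rack, 160 (x) by 46 (y) by 28 mm high, fixed to the bench, with a row of three holes 52 mm apart along its x axis, 27 mm wide and 16 mm deep. Origin: centre of its underside. The tall vial stands in one hole, the two short standards in the others.
- shield: Light shield: black plastic hood, 65 mm high, about 90 g, standing upright on the bench. Origin: centre of its underside; z up. Below, a hollow spigot 40 mm wide, 14 mm long (34 mm inside, ceiling 33 mm up), then a flange 62 mm wide, underside 14 mm up, then the hood, 44 mm wide, to 37 mm. Origin 97 mm above the bench when resting on the loaded vial, 86 mm when pushed home.
- shield_grip (a point): Middle of the shield's grip bar, on its axis, 51 mm above its origin; axes as the shield's. The bar is 50 mm long along x, 14 mm thick along y, and stands 37 to 65 mm above the shield's origin. It lies in line with the two lugs. Half a turn makes no difference.
- shield_lug (a point): Outer end of one of the shield's two lugs, 27 mm from its axis on its +x side, 3 mm above its origin; the other is opposite on the -x side. Each is 9 mm wide and 6 mm high, bevelled below. Turned under the collar, they keep the shield down: the spring lifts it by no more than 2 mm.
- standard_a: Short vial (calibration standard), 25 mm in diameter and 50 mm high, standing in a hole of the rack. Origin: centre of its underside. Not to be disturbed.
- standard_b: As standard_a, in another hole of the rack.
- petri_dish: Closed petri dish, 92 mm in diameter, 15 mm high. Origin: underside. Not to be disturbed.
- slide_box: Small wooden slide box, 32 by 85 by 24 mm. Origin: underside. Not to be disturbed.
- beaker_small: Empty glass beaker, 90 mm wide, 115 mm high. Origin: underside. Not to be disturbed.
- pipette_cup: Clear cup 62 mm wide with pipettes reaching 160 mm high. Origin: underside. Not to be disturbed.
- wash_bottle: White wash bottle, 64 mm wide, about 200 mm high. Origin: underside. Not to be disturbed.
- marker: Marker pen lying down, 130 mm long, 16 mm thick. Origin: under its middle. Not to be disturbed.
Mind the look-alikes: they are no part of the job. Several things have the shape of the shield; the one meant has the colours described above.

How it is judged:
By the outcome, as a careful person would: the job done as asked, in the order asked, and still so for the second after the job is handed in, while the arm keeps its last pose, push and grip.
It also fails if it takes over 64 s, if anything falls off the work surface, if the arm or the gripper's body presses on something with over 40 N, if the wrist force passes 120 N, or if a joint passes its speed limit or range.

## Working session

There is one attempt and no reset: what is moved stays moved. The work goes in short steps, Python scripts to look and compute and a shell command to move; the robot and the scene stay as the last step left them, time stands still between calls to the robot, and variables do not carry over. Pictures are saved under pics/ and viewed, at most 10 in all, crops included, and the job is handed in when it is done.

```bash
ls; mkdir -p pics; python3 - <<'E'
from workcell import *
import cv2,numpy as np
print(read_state())
for n in ("top","side"):
    im=read_camera(n); cv2.imwrite(f"pics/{n}0.png",im)
    m=camera_model(n); print(n,m)
E
```

```text
pics
{'time': 0.0, 'q': array([ 1.26111120e+00,  2.64797408e-01,  1.60537252e+00,  1.93228113e-05,
        1.27370332e+00, -3.69085233e-02]), 'joint_vel': array([-0.00084171,  0.00033175, -0.00123666, -0.00044988,  0.00058374,
        0.00049182]), 'joint_torque': array([ 8.73052322e-04, -5.15129113e+01, -3.67310750e+01,  8.08199928e-06,
        1.30066287e-02, -1.12577024e-05]), 'tool_pos': array([0.18162721, 0.64934494, 0.22993301]), 'tcp_rot': array([-0.42710194, -3.11200755,  0.00352322]), 'wrist_force': array([ 0.64033528, -0.90514788,  0.92304788]), 'torque': array([-0.05514024,  0.01054032,  0.01083728]), 'grip_force': 0.0, 'width': 1.0008896067970996}
top {'camera_matrix': array([[443.5528258 ,   0.        , 268.60036467],
       [  0.        , 443.5528258 , 199.40767802],
       [  0.        ,   0.        ,   1.        ]]), 'R': array([[-0.01918254, -0.9996808 ,  0.01644146],
       [-0.98264013,  0.01581543, -0.18484656],
       [ 0.18452753, -0.01970187, -0.98262985]]), 't': array([0.07559379, 0.56913406, 1.09452632])}
side {'camera_matrix': array([[381.9916561 ,   0.        , 280.19098168],
       [  0.        , 381.9916561 , 204.43073495],
       [  0.        ,   0.        ,   1.        ]]), 'R': array([[ 0.75275735, -0.65819859,  0.01144476],
       [-0.39959294, -0.47067758, -0.78663085],
       [ 0.52314611,  0.58756891, -0.61731752]]), 't': array([-0.3679712 ,  0.30221703,  0.61932669])}
```

View pics/top0.png

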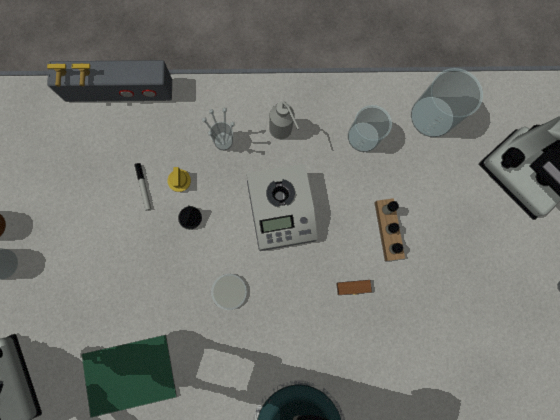

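View pics/side0.png

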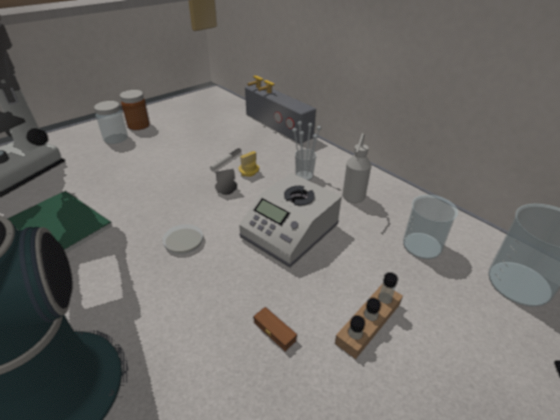

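The candidate shields are black at top (190,217) / side (226,182), and yellow at top (179,179) / side (249,163). The black one fits the description. The vial candidates are the rack caps at top (393,207), (393,228) and (397,248). The far one, side (390,280), looks tallest. I'll confirm both in one enlarged crop.

```bash
python3 - <<'E'
import cv2,numpy as np
t=cv2.imread("pics/top0.png");s=cv2.imread("pics/side0.png")
def c(im,x,y,w,h): return cv2.resize(im[y:y+h,x:x+w],(400,300),interpolation=cv2.INTER_CUBIC)
a=np.hstack([c(t,160,160,80,60+15) [:300],c(s,205,145,64,48)])
b=np.hstack([c(t,350,190,100,75),c(s,325,265,96,90-18)])
g=np.vstack([a,b]); g=(255*(g/255.)**.6).astype('uint8'); cv2.imwrite("pics/crop1.png",g)
E
```

```text
(no output)
```

View pics/crop1.png

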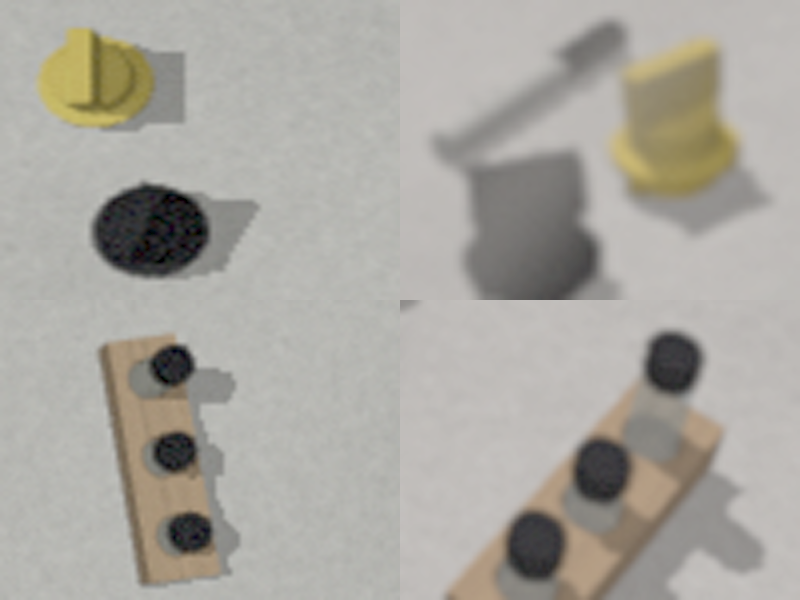

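The crop confirms the black shield at top (190,217) and the tall vial at the far end of the rack, top (393,207) / side (390,280). Its glass shows below the cap.

```bash
cat > h.py <<'E'
from workcell import *
import cv2,numpy as np
from scipy.spatial.transform import Rotation as Ro
def ray(m,uv):
    d=np.linalg.inv(m["camera_matrix"])@np.array([uv[0],uv[1],1.]); R=m["R"]
    return -R.T@m["t"], R.T@d
def onz(m,uv,z):
    o,d=ray(m,uv); return o+d*(z-o[2])/d[2]
def proj(m,X):
    p=m["camera_matrix"]@(m["R"]@np.array(X)+m["t"]); return p[:2]/p[2]
def tri(*mu):
    A=0;b=0
    for m,uv in mu:
        o,d=ray(m,uv); d=d/np.linalg.norm(d); P=np.eye(3)-np.outer(d,d); A=A+P; b=b+P@o
    return np.linalg.solve(A,b)
def dark(im,x,y,r,th=60):
    g=im.max(2); k=np.zeros_like(g); k[max(0,y-r):y+r,max(0,x-r):x+r]=1
    mk=((g<th)*k).astype('uint8'); cs,_=cv2.findContours(mk,cv2.RETR_EXTERNAL,cv2.CHAIN_APPROX_NONE)
    return max(cs,key=cv2.contourArea)
def cen(c):
    M=cv2.moments(c); return np.array([M['m10'],M['m01']])/M['m00']
def todelta(p,rv=None):
    "cm shift in tool axes to world point p; turn"
    s=read_state(); R=Ro.from_rotvec(s['tcp_rot']); 
    return R.inv().apply(np.array(p)-s['tool_pos'])*100
E
python3 - <<'E'
from h import *
t=cv2.imread("pics/top0.png");s=cv2.imread("pics/side0.png");T=camera_model("top");S=camera_model("side")
for a,b in (((393,207),(390,280)),((393,228),(373,305)),((397,248),(357,324))):
    ca=dark(t,*a,9,70);cb=dark(s,*b,11,80)
    print(cen(ca),cv2.contourArea(ca),cen(cb),cv2.contourArea(cb),tri((T,cen(ca)),(S,cen(cb))))
c=dark(t,190,217,18,70);e=cv2.fitEllipse(c);print("shield",e,onz(T,e[0],.017))
c=dark(t,280,192,18,90);e=cv2.fitEllipse(c);print("collar",e,onz(T,e[0],.1))
w=camera_model("wrist");st=read_state();R=Ro.from_rotvec(st['tcp_rot'])
print("wrist cam in tool:",R.inv().apply(-w["R"].T@w["t"]-st['tool_pos']),w["R"]@R.as_matrix(),w["camera_matrix"][0,0]); print(R.as_matrix())
E
```

```text
[392.45785441 206.2816092 ] 87.0 [390.06599553 280.02348993] 149.0 [ 0.54284457 -0.24722894  0.07774569]
[393.21764706 227.60392157] 85.0 [372.88095238 305.85714286] 182.0 [ 0.49152125 -0.25316606  0.05105509]
[396.73180077 247.77011494] 87.0 [356.94357639 324.1484375 ] 192.0 [ 0.43988032 -0.25884159  0.05015311]
shield ((189.87838745117188, 217.2831268310547), (22.157855987548828, 22.595592498779297), 61.424461364746094) [0.53238078 0.27351958 0.017     ]
collar ((280.44708251953125, 192.80206298828125), (25.689069747924805, 28.46013832092285), 82.50557708740234) [0.57767223 0.03673183 0.1       ]
wrist cam in tool: [ 0.07137423  0.00049477 -0.14191943] [[ 2.04777210e-04  9.99998918e-01  1.45652642e-03]
 [-9.59705733e-01  6.05819615e-04 -2.81006298e-01]
 [-2.81006877e-01 -1.34029307e-03  9.59704819e-01]] 292.3952262576918
[[-9.63011879e-01  2.69458248e-01 -6.10691852e-04]
 [ 2.69458929e-01  9.63010015e-01 -1.89623372e-03]
 [ 7.71465537e-05 -1.99065197e-03 -9.99998016e-01]]
```

```bash
python3 -m crank '[[[-2.9,-2.0,0,0,0,0],[-2.9,-2.0,0,0,0,0],[-2.9,-2.0,0,0,0,0],[-2.9,-2.0,0,0,0,0],[-2.9,-2.0,0,0,0,0],[-2.9,-2.0,0,0,0,0],[-2.9,-2.0,0,0,0,0],[-2.9,-2.0,0,0,0,0]]]' 8.5 40
python3 -m crank '[[[-2.9,-2.0,0,0,0,0],[-2.9,-2.0,0,0,0,0],[-2.9,-2.0,0,0,0,0],[-2.9,-2.0,0,0,0,0],[-2.9,-2.0,0,0,0,0],[-2.9,-2.0,0,0,0,0],[0,0,0,0,0,0],[0,0,0,0,0,0]]]'
python3 - <<'E'
from h import *
s=read_state();print(s['time'],s['tool_pos'],s['tcp_rot'],s['q'])
m=camera_model("wrist");im=read_camera("wrist");cv2.imwrite("pics/w1.png",im);np.savez("w1.npz",**m)
for X in ((.532,.273,.02),(.578,.037,.1)): print(proj(m,X))
E
```

```text
time: 0.77
tool_pos: [0.3627, 0.4317, 0.2308]
tcp_rot: [-0.427, -3.112, 0.001]
wrist_force: [-0.0, 1.0, 0.3]
width: 0.998
grip_force: 0.0
time: 1.43
tool_pos: [0.4981, 0.2693, 0.2307]
tcp_rot: [-0.433, -3.111, 0.001]
wrist_force: [0.4, -0.1, -1.4]
width: 0.995
grip_force: 0.0
1.4333 [0.49813987 0.26931084 0.23071399] [-4.32916133e-01 -3.11066716e+00  7.79501177e-04] [ 4.51568196e-01  6.01659413e-02  1.83999921e+00  1.19560028e-04
  1.24248901e+00 -8.42700243e-01]
[288.42810002 206.49638893]
[ 94.63779702 321.64225678]
```

View pics/w1.png

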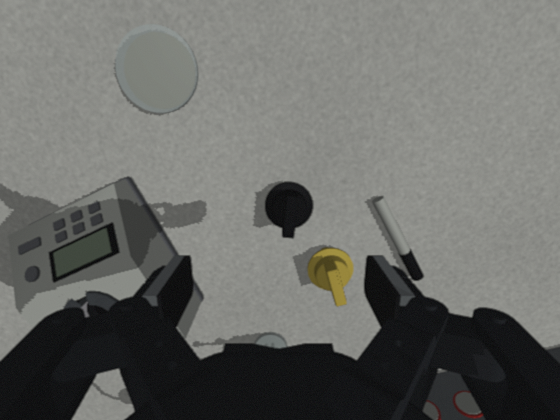

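The wrist picture shows the black shield at (289,205) with its bar running roughly downward in the image, and the yellow look-alike at (330,270). The meter display is at (85,250). Next I'll look at the well from above it.

```bash
python3 -m crank '[[[-1.6,-3.0,0,0,0,0],[-1.6,-3.0,0,0,0,0],[-1.6,-3.0,0,0,0,0],[-1.6,-3.0,0,0,0,0],[-1.6,-3.0,0,0,0,0],[-1.6,-3.0,0,0,0,0],[-1.6,-3.0,0,0,0,0],[0,0,0,0,0,-0.1]]]'
python3 -m crank '[[[0,0,0,0,0,-0.1],[0,0,0,0,0,-0.1],[0,0,0,0,0,-0.1],[0,0,0,0,0,0],[0,0,0,0,0,0]]]'
python3 - <<'E'
from h import *
s=read_state();print(s['time'],s['tool_pos'],s['tcp_rot'],s['q'])
m=camera_model("wrist");im=read_camera("wrist");cv2.imwrite("pics/w2.png",im);np.savez("w2.npz",**m)
print(proj(m,(.578,.037,.1)))
a=cv2.imread("pics/w1.png")[165:255,230:350]
u=cv2.resize(a,(400,300),interpolation=cv2.INTER_CUBIC); u=(255*(u/255.)**.4).astype('uint8')
x,y=proj(m,(.578,.037,.1)).astype(int)
v=im[max(0,y-75):y+75,x-100:x+100]; v=cv2.resize(v,(400,300))
cv2.imwrite("pics/c2.png",np.hstack([u,v])); print(x-100,max(0,y-75))
E
```

```text
time: 2.15
tool_pos: [0.5492, 0.0351, 0.2312]
tcp_rot: [0.273, 3.129, -0.004]
wrist_force: [0.4, -0.3, 0.1]
width: 0.994
grip_force: 0.0
time: 2.57
tool_pos: [0.5483, 0.0399, 0.2311]
tcp_rot: [0.198, -3.135, -0.001]
wrist_force: [0.1, 1.1, -0.8]
width: 0.99
grip_force: 0.0
2.5667 [0.54825285 0.03990057 0.23106795] [ 1.98141407e-01 -3.13486287e+00 -5.21738764e-04] [ 2.71374794e-02  2.75831048e-02  1.87328745e+00  3.32841422e-04
  1.24120789e+00 -1.67001025e+00]
[271.35235737 226.49977368]
171 151
```

View pics/c2.png

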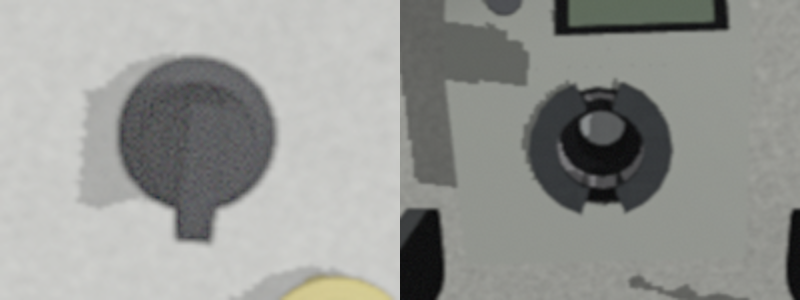

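The left crop is the black shield: disc with bar ending at crop (177,240)–(211,241), i.e. w1 px (283,237)–(293,237). The right crop is the well collar at crop (600,148), with gaps above and below.

```bash
python3 - <<'E'
from h import *
m=dict(np.load("w2.npz"));im=cv2.imread("pics/w2.png")
c=dark(im,271,226,45,95); h=cv2.convexHull(c)[:,0]
P=np.array([onz(m,p,.1)[:2] for p in c[:,0]])
A=np.c_[2*P,np.ones(len(P))]
hp=P
# outer points only: iterate circle fit
cc=P.mean(0)
for _ in range(20):
    r=np.linalg.norm(P-cc,axis=1); k=abs(r-.036)<(.003)
    s=np.linalg.lstsq(A[k],(P[k]**2).sum(1),rcond=None)[0]; cc=s[:2]
print("well",cc,"R",np.sqrt(s[2]+cc@cc),k.sum(),len(P))
# gaps: angular histogram of the brightness at mid-radius .033 ring
g=im.max(2)
for r in (.030,.033):
  v=[]
  for a in range(360):
    u=proj(m,(cc[0]+r*np.cos(np.radians(a)),cc[1]+r*np.sin(np.radians(a)),.1)); v.append(g[int(round(u[1])),int(round(u[0]))])
  v=np.array(v); print(r,[(a,int(v[a])) for a in list(range(-15,36,3))],[(a,int(v[a])) for a in range(165,216,3)])
# display
mk=((g<45)).astype('uint8'); mk[200:]=0
cs,_=cv2.findContours(mk,cv2.RETR_EXTERNAL,cv2.CHAIN_APPROX_SIMPLE)
for q in cs:
  if cv2.contourArea(q)>800:
    b=cv2.boxPoints(cv2.minAreaRect(q)); b=b[np.argsort(-b[:,1])][:2]; b=b[np.argsort(b[:,0])]
    W=[onz(m,p,.085) for p in b]; d=W[1]-W[0]; print("display",cv2.boundingRect(q),b.tolist(),d,"yaw",np.degrees(np.arctan2(-d[0],d[1])))
# shield
m=dict(np.load("w1.npz"));im=cv2.imread("pics/w1.png")
c=dark(im,289,205,40,60);e=cv2.fitEllipse(c);
k=c[c[:,0,1]<215]; e=cv2.fitEllipse(k); print("flange",e)
for z in (.014,.018,.037): print(z,onz(m,e[0],z))
E1,E2=onz(m,(283.1,237),.065),onz(m,(293.3,237.3),.065); print(E1,E2,np.linalg.norm(E1-E2)); d=E2-E1; print("bar x-axis yaw",np.degrees(np.arctan2(d[1],d[0]))%180-90)
E
```

```text
well [0.57701711 0.03591839] R 0.035252789787294236 160 202
0.03 [(-15, 58), (-12, 60), (-9, 63), (-6, 114), (-3, 145), (0, 140), (3, 135), (6, 125), (9, 109), (12, 102), (15, 137), (18, 141), (21, 90), (24, 96), (27, 83), (30, 58), (33, 59)] [(165, 62), (168, 61), (171, 40), (174, 32), (177, 38), (180, 31), (183, 33), (186, 36), (189, 34), (192, 26), (195, 28), (198, 42), (201, 33), (204, 38), (207, 54), (210, 61), (213, 59)]
0.033 [(-15, 57), (-12, 58), (-9, 107), (-6, 143), (-3, 149), (0, 149), (3, 149), (6, 151), (9, 149), (12, 149), (15, 149), (18, 149), (21, 150), (24, 150), (27, 101), (30, 64), (33, 58)] [(165, 62), (168, 60), (171, 76), (174, 96), (177, 132), (180, 151), (183, 148), (186, 146), (189, 147), (192, 146), (195, 151), (198, 145), (201, 152), (204, 143), (207, 88), (210, 58), (213, 58)]
display (440, 168, 69, 32) [[440.0, 199.0], [508.0, 199.0]] [-0.00873503  0.06861141  0.        ] yaw 7.255387996787899
display (249, 133, 86, 35) [[249.01510620117188, 167.47572326660156], [334.024658203125, 164.7770233154297]] [-0.01321941  0.08280637  0.        ] yaw 9.070301657879037
flange ((288.270751953125, 205.2265167236328), (46.374935150146484, 47.00796890258789), 103.64881134033203)
0.014 [0.53205613 0.27297341 0.014     ]
0.018 [0.53091533 0.27315599 0.018     ]
0.037 [0.52549649 0.27402327 0.037     ]
[0.551971   0.25982623 0.065     ] [0.55546064 0.27082783 0.065     ] 0.011541787270236649
bar x-axis yaw -17.598674001237995
```

```bash
python3 -m crank '[[[0.5,-3.5,0,0,0,0],[0.5,-3.5,0,0,0,0],[0.5,-3.5,0,0,0,0],[0.5,-3.5,0,0,0,0],[0.5,-3.5,0,0,0,0],[0.5,-3.5,0,0,0,0],[0.5,-3.5,0,0,0,0],[0.6,-3.9,0,0,0,0]]]' 5.5
python3 -m crank '[[[0,0,4,0,0,0],[0,0,2,0,0,0],[0,0,0,0,0,0],[0,0,0,0,0,0]]]'
python3 - <<'E'
from h import *
s=read_state();print(s['time'],s['tool_pos'],s['tcp_rot'],s['q'],s['width'])
m=camera_model("wrist");im=read_camera("wrist");cv2.imwrite("pics/w3.png",im)
p=proj(m,(.5428,-.2472,.088)).astype(int);c=dark(im,*p,32,70);e=cv2.fitEllipse(c);print(p,e,onz(m,e[0],.086),cv2.contourArea(c))
P=onz(m,e[0],.086); print(todelta((P[0],P[1],.12)),todelta((.5428,-.2472,.12)))
E
```

```text
time: 3.28
tool_pos: [0.5441, -0.2488, 0.2313]
tcp_rot: [-0.198, 3.135, 0.001]
wrist_force: [0.6, 0.2, -0.5]
width: 0.646
grip_force: 0.0
time: 3.62
tool_pos: [0.5429, -0.2474, 0.1697]
tcp_rot: [0.198, -3.132, -0.003]
wrist_force: [0.6, -0.1, 0.3]
width: 0.648
grip_force: 0.0
3.6167 [ 0.54292919 -0.247393    0.16969778] [ 0.19785722 -3.13195888 -0.00335128] [-4.69369680e-01  1.65612744e-01  1.83926231e+00  1.31930183e-04
  1.14072127e+00 -2.16640084e+00] 0.6479389688544088
[277 213] ((277.0101013183594, 210.50587463378906), (30.26325798034668, 33.202056884765625), 174.0624237060547) [ 0.54083654 -0.24822088  0.086     ] 786.0
[3.49118663e-01 5.22118748e-04 5.16471991e+00] [0.14142478 0.07692091 5.1646934 ]
```

View pics/w3.png

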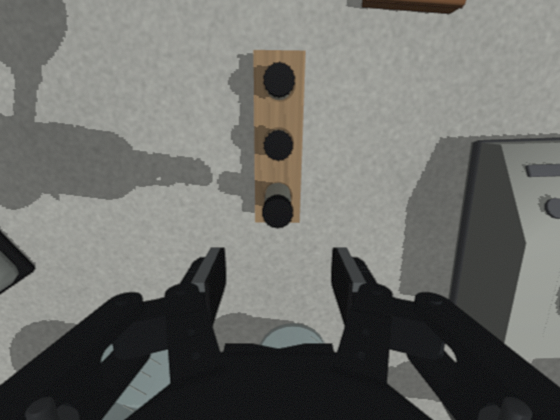

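The vial cap is at (277,211), centred between the fingers, with the two standards further up at (278,145) and (278,80). Now I'll descend and grip.

```bash
python3 -m crank '[[[0.2,0.05,2,0,0,0],[0,0,2,0,0,0],[0,0,2,0,0,0],[0,0,2,0,0,0],[0,0,1.5,0,0,0],[0,0,1.2,0,0,0],[0,0,0,0,0,0],[0,0,0,0,0,0]]]' 5.5
python3 -m crank '[[[0,0,0,0,0,0],[0,0,0,0,0,0],[0,0,0,0,0,0],[0,0,0,0,0,0],[0,0,0,0,0,0],[0,0,0,0,0,0]]]' 1.5 40
python3 -m crank '[[[0,0,-1,0,0,0],[0,0,-1.5,0,0,0],[0,0,-2,0,0,0],[0,0,-2,0,0,0],[0,0,-3,0,0,0],[0,0,-3,0,0,0],[0,0,0,0,0,0],[0,0,0,0,0,0]]]'
python3 - <<'E'
from h import *
s=read_state();print(s['time'],s['tool_pos'],s['tcp_rot'],s['width'],s['grip_force'])
m=camera_model("wrist");im=read_camera("wrist");cv2.imwrite("pics/w4.png",im[60:420])
E
```

```text
time: 4.33
tool_pos: [0.5428, -0.2479, 0.0653]
tcp_rot: [-0.2, 3.134, -0.001]
wrist_force: [0.6, -0.3, 0.2]
width: 0.645
grip_force: 0.0
time: 4.83
tool_pos: [0.5433, -0.2486, 0.0662]
tcp_rot: [-0.199, 3.132, -0.002]
wrist_force: [-0.2, 1.2, 6.0]
width: 0.277
grip_force: 39.4
time: 5.5
tool_pos: [0.5436, -0.249, 0.1927]
tcp_rot: [-0.199, 3.13, -0.005]
wrist_force: [-0.5, -0.2, -0.0]
width: 0.273
grip_force: 39.6
5.5 [ 0.54356281 -0.24898743  0.19267612] [-0.19924788  3.13033145 -0.00478509] 0.27309030413735164 39.55818682909012
```

View pics/w4.png

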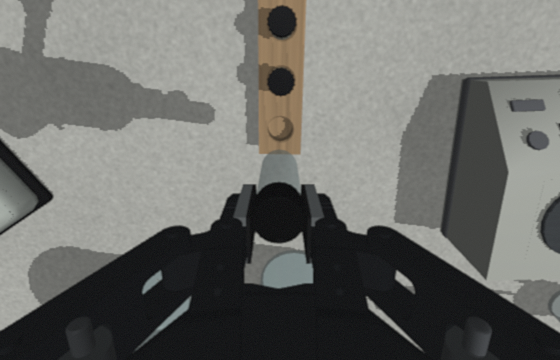

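The vial hangs straight between the pads and its hole in the rack is empty at (281,128). Carrying it to the well.

```bash
python3 - <<'E'
from h import *
s=read_state();m=camera_model("wrist");R=Ro.from_rotvec(s['tcp_rot'])
for ox in (-.002,0,.002):
  print(ox,proj(m,s['tool_pos']+R.apply([ox-.0125,0,-.0218])),proj(m,s['tool_pos']+R.apply([ox,.0125,-.0218])),proj(m,s['tool_pos']+R.apply([ox,-.0125,-.0218])))
E
python3 -m crank '[[[-0.6,2.5,-0.5,0,0,0],[-0.9,3.5,-0.5,0,0,0],[-0.9,3.5,0,0,0,0],[-0.9,3.5,0,0,0,0],[-0.9,3.5,0,0,0,0],[-0.9,3.5,0,0,0,0],[-0.9,3.5,0,0,0,0],[-0.6,2.6,0,0,0,0]]]'
python3 -m crank '[[[-0.3,1.3,0,0,0,0],[0,0,0,0,0,0],[0,0,0,0,0,0]]]'
python3 - <<'E'
from h import *
s=read_state();print(s['time'],s['tool_pos'],s['tcp_rot'],todelta((.5773,.0363,.16)))
m=camera_model("wrist");im=read_camera("wrist");cv2.imwrite("pics/w5.png",im);np.savez("w5.npz",**m)
u=proj(m,(.5773,.0363,.1)).astype(int);print(u)
v=im[u[1]-75:u[1]+75,u[0]-100:u[0]+100]; cv2.imwrite("pics/c5.png",cv2.resize(v,(800,600)))
E
```

```text
-0.002 [277.49451381 308.41338422] [304.38803822 285.24096732] [250.58099697 285.19461016]
0 [277.49247525 304.78083491] [304.49746677 281.41777362] [250.4673279  281.37208634]
0.002 [277.49042014 301.11880434] [304.60780665 277.56274038] [250.3527124  277.51773578]
time: 6.22
tool_pos: [0.5728, 0.0219, 0.197]
tcp_rot: [0.201, -3.131, -0.002]
wrist_force: [0.4, -0.5, -0.7]
width: 0.277
grip_force: 39.6
time: 6.47
tool_pos: [0.5747, 0.0325, 0.1977]
tcp_rot: [0.202, -3.132, 0.001]
wrist_force: [-0.4, 0.3, -0.5]
width: 0.274
grip_force: 39.6
6.4667 [0.5746707  0.03251657 0.1977429 ] [ 2.02252267e-01 -3.13214507e+00  1.17236093e-03] [-0.32059907  0.34348776  3.77316486]
[282 211]
```

View pics/c5.png

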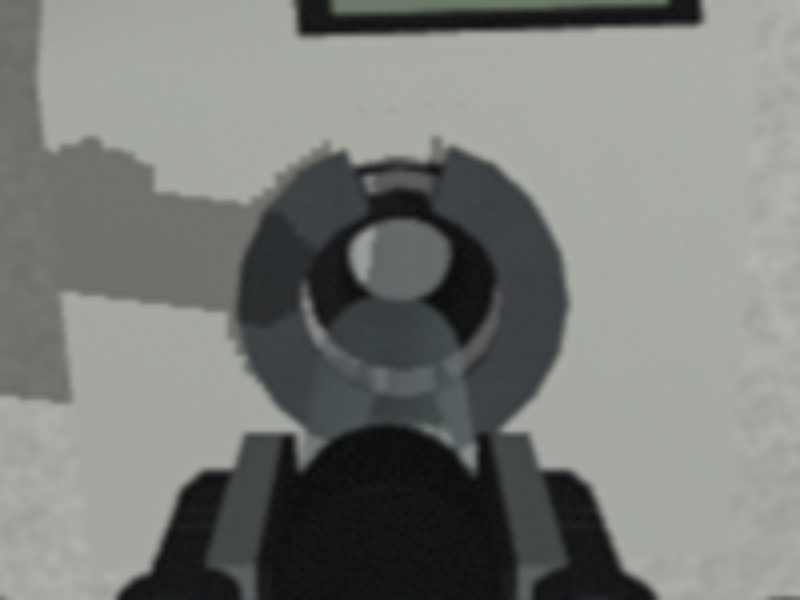

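The empty well is at crop (402,297), i.e. px (282,211), exactly where predicted. The vial foot lies just short of it.

```bash
python3 -m crank '[[[-0.4,0.35,0,0,0,0],[0,0,1,0,0,0],[0,0,1.5,0,0,0],[0,0,1.5,0,0,0],[0,0,1,0,0,0],[0,0,0,0,0,0],[0,0,0,0,0,0]]]'
python3 - <<'E'
from h import *
s=read_state();print(s['time'],s['tool_pos'],s['tcp_rot'],todelta((.5763,.0362,.11)),s['wrist_force'])
E
```

```text
time: 7.1
tool_pos: [0.5785, 0.0358, 0.1482]
tcp_rot: [0.198, -3.133, -0.0]
wrist_force: [1.1, 0.2, -0.8]
width: 0.276
grip_force: 39.6
7.1 [0.57848848 0.03578463 0.14818961] [ 1.97992486e-01 -3.13314861e+00 -4.92706375e-05] [0.20352176 0.06810723 3.81942718] [ 1.07290167  0.21360615 -0.81860164]
```

```bash
python3 -m crank '[[[0,0.05,0.8,0,0,0],[0,0,0.8,0,0,0],[0,0,0.8,0,0,0],[0,0,0.6,0,0,0],[0,0,0,0,0,0],[0,0,0,0,0,0]]]'
python3 -m crank '[[[0,0,0.3,0,0,0],[0,0,0.3,0,0,0],[0,0,0.2,0,0,0],[0,0,0,0,0,0],[0,0,0,0,0,0]]]'
```

```text
time: 7.6
tool_pos: [0.5786, 0.037, 0.1185]
tcp_rot: [0.2, -3.134, -0.0]
wrist_force: [-0.1, 0.3, -1.6]
width: 0.272
grip_force: 39.6
time: 8.02
tool_pos: [0.5791, 0.0369, 0.1112]
tcp_rot: [0.2, -3.135, -0.0]
wrist_force: [-0.4, -0.2, -0.8]
width: 0.277
grip_force: 39.6
```

```bash
python3 -m crank '[[[0,0,0.2,0,0,0],[0,0,0.1,0,0,0],[0,0,0,0,0,0],[0,0,0,0,0,0]]]'
python3 -m crank '[[[0,0,0.1,0,0,0],[0,0,0,0,0,0],[0,0,0,0,0,0]]]'
```

```text
time: 8.35
tool_pos: [0.5793, 0.0369, 0.1084]
tcp_rot: [-0.2, 3.135, -0.0]
wrist_force: [-0.1, -0.4, -0.4]
width: 0.282
grip_force: 39.6
time: 8.6
tool_pos: [0.5795, 0.037, 0.1079]
tcp_rot: [-0.2, 3.135, 0.0]
wrist_force: [-0.9, 0.6, 3.6]
width: 0.273
grip_force: 40.0
```

```bash
python3 -m crank '[[[0,0,0,0,0,0],[0,0,0,0,0,0],[0,0,0,0,0,0],[0,0,-0.5,0,0,0],[0,0,-1,0,0,0],[0,0,-2,0,0,0],[0,0,-3,0,0,0],[0,0,-3,0,0,0]]]' 5.0 60
python3 -m crank '[[[0,0,-3,0,0,0],[0.2,3.4,0,0,0,0],[0.2,3.4,0,0,0,0],[0.2,3.4,0,0,0,0],[0.2,3.4,0,0,0,0],[0.2,3.4,0,0,0,0],[0.2,3.4,0,0,0,0],[0.2,3.4,0,0,0,0]]]' 5.5
python3 -m crank '[[[0,0,0,0,0,0.11],[0,0,0,0,0,0.11],[0,0,0,0,0,0.11],[0,0,0,0,0,0.11],[0,0,2,0,0,0],[0,0,0,0,0,0],[0,0,0,0,0,0]]]'
python3 - <<'E'
from h import *
s=read_state();print(s['time'],s['tool_pos'],s['tcp_rot'],s['q'])
m=camera_model("wrist");im=read_camera("wrist");cv2.imwrite("pics/w6.png",im);np.savez("w6.npz",**m)
t=read_camera("top");cv2.imwrite("pics/t6.png",t)
u=proj(m,(.5315,.273,.04)).astype(int);print(u)
v=im[u[1]-60:u[1]+60,u[0]-80:u[0]+80]; v=(255*(v/255.)**.4).astype('uint8')
cv2.imwrite("pics/c6.png",np.hstack([cv2.resize(v,(400,300),interpolation=cv2.INTER_CUBIC),cv2.resize(t[155:230,230:330],(400,300))]))
E
```

```text
time: 9.27
tool_pos: [0.5783, 0.0369, 0.2031]
tcp_rot: [0.2, -3.133, -0.0]
wrist_force: [-0.2, 0.2, 0.6]
width: 0.59
grip_force: 0.0
time: 9.93
tool_pos: [0.5348, 0.2729, 0.2336]
tcp_rot: [-0.2, 3.134, 0.001]
wrist_force: [0.7, 0.1, 0.2]
width: 0.643
grip_force: 0.0
time: 10.52
tool_pos: [0.5341, 0.2709, 0.2118]
tcp_rot: [-0.488, -3.101, 0.002]
wrist_force: [-0.6, 0.1, -0.3]
width: 0.646
grip_force: 0.0
10.5167 [0.53414749 0.27085382 0.21176322] [-4.88207532e-01 -3.10135563e+00  2.08424129e-03] [ 4.27693093e-01  1.35921297e-01  1.79269930e+00  2.09083432e-05
  1.21541044e+00 -8.30838178e-01]
[279 186]
```

View pics/c6.png

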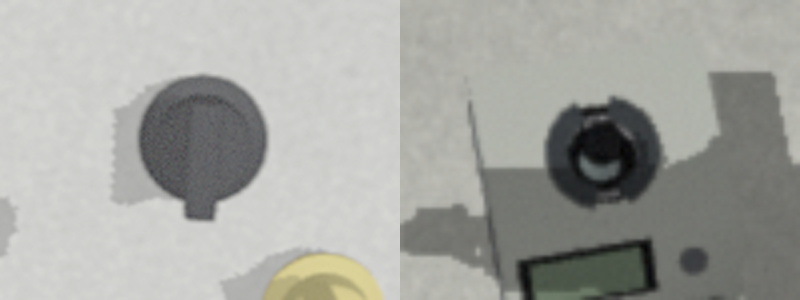

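The shield's bar now lies along the image columns, ending at crop (186–215,220), so tool yaw matches it. In the top view the vial's cap sits centred in the well at crop (602,148).

```bash
python3 - <<'E'
from h import *
m=dict(np.load("w6.npz"));im=cv2.imread("pics/w6.png")
c=dark(im,280,186,38,50); e=cv2.fitEllipse(c[c[:,0,1]<196]); print(e,cv2.contourArea(c))
C=onz(m,e[0],.0175); E1,E2=onz(m,(273.4,214.5),.065),onz(m,(285.2,214.5),.065); M=(E1+E2)/2
d=E2-E1; b=M-C; print(C,M,np.linalg.norm(d),np.degrees(np.arctan2(d[1],d[0]))%180-90,np.hypot(*b[:2]),np.degrees(np.arctan2(b[1],b[0])))
y=np.radians(-18); axis=M[:2]-.025*np.array([np.cos(y),np.sin(y)]); print("axis from bar end",axis)
A=(axis+C[:2])/2
for z in (.08,.041): print(todelta((A[0],A[1],z)),todelta((C[0],C[1],z)))
E
```

```text
((279.53533935546875, 181.3580780029297), (49.65081024169922, 50.310508728027344), 91.95455932617188) 2041.5
[0.53079558 0.27334427 0.0175    ] [0.55491295 0.26526901 0.065     ] 0.012236287675695965 -17.82532605525121 0.025433388101991573 -18.51218088863401
axis from bar end [0.53113654 0.27299444]
[ 0.47495568  0.04262848 13.31342933] [ 0.4965554   0.05403193 13.31342407]
[ 0.47666325  0.04119247 17.21342869] [ 0.49826296  0.05259592 17.21342343]
```

```bash
python3 -m crank '[[[0.48,0.05,2,0,0,0],[0,0,3,0,0,0],[0,0,3,0,0,0],[0,0,3,0,0,0],[0,0,2.3,0,0,0],[0,0,0,0,0,0],[0,0,0,0,0,0]]]' 4.0 60
python3 - <<'E'
from h import *
s=read_state();print(s['tool_pos'],s['tcp_rot'],todelta((.531,.2731,.042)),s['width'])
E
```

```text
time: 11.2
tool_pos: [0.53, 0.2728, 0.0788]
tcp_rot: [-0.489, -3.101, 0.002]
wrist_force: [-0.1, 0.3, 0.2]
width: 0.469
grip_force: 0.0
[0.53004907 0.27282737 0.07882827] [-4.88938798e-01 -3.10129920e+00  2.14907486e-03] [-0.08853585  0.06131754  3.68258136] 0.469034617212957
```

```bash
python3 -m crank '[[[-0.08,0.06,1.2,0,0,0],[0,0,1.2,0,0,0],[0,0,1.2,0,0,0],[0,0,0,0,0,0],[0,0,0,0,0,0]]]'
python3 -m crank '[[[0,0,0,0,0,0],[0,0,0,0,0,0],[0,0,0,0,0,0],[0,0,0,0,0,0],[0,0,0,0,0,0],[0,0,0,0,0,0]]]' 0.5 80
python3 - <<'E'
from h import *
s=read_state();print(s['tool_pos'],s['tcp_rot'],s['width'],s['wrist_force'],s['torque'])
E
```

```text
time: 11.62
tool_pos: [0.5307, 0.2731, 0.0423]
tcp_rot: [-0.489, -3.101, 0.002]
wrist_force: [0.2, -0.8, 0.1]
width: 0.47
grip_force: 0.0
time: 12.12
tool_pos: [0.5324, 0.2738, 0.0441]
tcp_rot: [0.489, 3.102, 0.001]
wrist_force: [0.8, 0.1, 2.1]
width: 0.145
grip_force: 79.1
[0.53235017 0.27383749 0.04410355] [4.89168783e-01 3.10181011e+00 1.44812215e-03] 0.14456614295382988 [0.82701944 0.06830618 2.14272912] [-0.00918699 -0.04315675 -0.04606085]
```

```bash
python3 -m crank '[[[0,0,-1,0,0,0],[0,0,-2,0,0,0],[0,0,-3,0,0,0],[0,0,-3,0,0,0],[0,0,-3,0,0,0],[0,0,-3,0,0,0],[0,0,-2,0,0,0],[0,0,0,0,0,-0.08]]]'
python3 -m crank '[[[0,0,0,0,0,-0.1],[0,0,0,0,0,-0.1],[0,0,0,0,0,-0.1],[0,0,0,0,0,-0.096],[0,0,0,0,0,0],[0,0,0,0,0,0]]]'
python3 - <<'E'
from h import *
s=read_state();print(s['time'],s['tool_pos'],s['tcp_rot'],s['width'],s['wrist_force'],s['q'])
r=s['tcp_rot'];print("yaw",np.degrees(2*np.arctan2(r[1],r[0]))%360,todelta((.5773,.0363,.215)))
m=camera_model("wrist");im=read_camera("wrist");np.savez("w7.npz",**m);cv2.imwrite("pics/w7.png",im)
R=Ro.from_rotvec(r)
for p in ((0,0,.0266),(.031,0,.0266),(-.031,0,.0266),(0,.031,.0266),(0,-.031,.0266),(.025,0,-.0209)): print(p,proj(m,s['tool_pos']+R.apply(p)))
v=im[130:400,100:460]; v=(255*(v/255.)**.45).astype('uint8');cv2.imwrite("pics/c7.png",cv2.resize(v,(800,600)))
E
```

```text
time: 12.78
tool_pos: [0.5343, 0.2749, 0.2202]
tcp_rot: [0.363, 3.112, 0.008]
wrist_force: [1.2, 0.7, -0.9]
width: 0.145
grip_force: 78.7
time: 13.28
tool_pos: [0.5312, 0.2734, 0.2133]
tcp_rot: [0.252, -3.131, 0.0]
wrist_force: [0.1, 0.6, -1.4]
width: 0.143
grip_force: 78.7
13.2833 [0.5311977  0.27337891 0.21329726] [ 2.51955002e-01 -3.13084951e+00  3.55215780e-04] 0.14297999383649673 [ 0.06925229  0.63361434 -1.36050471] [ 4.33602699e-01  1.30905762e-01  1.79546340e+00  2.99540813e-06
  1.21588482e+00 -1.29779849e+00]
yaw 189.2019212314184 [ -0.75956262 -24.14006299  -0.16651894]
(0, 0, 0.0266) [277.80862957 240.48351275]
(0.031, 0, 0.0266) [277.79698314 191.9050546 ]
(-0.031, 0, 0.0266) [277.81921281 284.62727946]
(0, 0.031, 0.0266) [327.6962905 240.5151262]
(0, -0.031, 0.0266) [227.94176022 240.45191248]
(0.025, 0, -0.0209) [277.52543107 230.11463642]
```

View pics/c7.png

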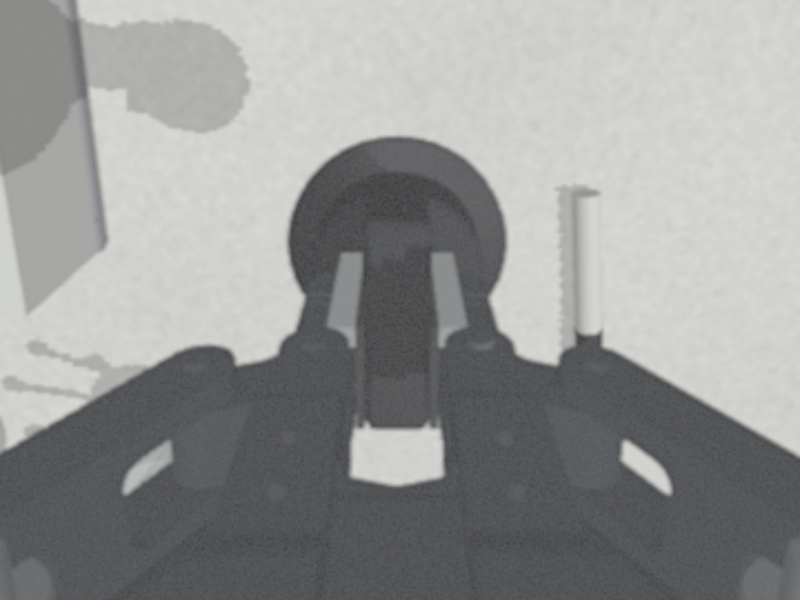

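The shield hangs level, and its flange centre at px (279,241) is on the tool axis within about 1 mm. Now to the well.

```bash
python3 -m crank '[[[-0.1,-2,0,0,0,0],[-0.1,-3.5,0,0,0,0],[-0.1,-3.5,0,0,0,0],[-0.1,-3.5,0,0,0,0],[-0.1,-3.5,0,0,0,0],[-0.1,-3.5,0,0,0,0],[-0.1,-2.6,0,0,0,0],[-0.1,-2,0,0,0,0]]]'
python3 -m crank '[[[0,0,0,0,0,0],[0,0,0,0,0,0],[0,0,0,0,0,0]]]'
python3 - <<'E'
from h import *
s=read_state();r=s['tcp_rot'];print(s['time'],s['tool_pos'],r,s['wrist_force'])
print("yaw",np.degrees(2*np.arctan2(r[1],r[0]))%360,todelta((.5773,.0363,.18)))
m=camera_model("wrist");im=read_camera("wrist");np.savez("w8.npz",**m);cv2.imwrite("pics/w8.png",im)
for n,p in (("well",(.5773,.0363,.1)),("gap",(.5773-.025*.987,.0363-.025*.162,.1)),("axis",s['tool_pos']+Ro.from_rotvec(r).apply((0,0,.0266)))): print(n,proj(m,p))
v=im[80:320,120:440]; v=(255*(v/255.)**.5).astype('uint8');cv2.imwrite("pics/c8.png",cv2.resize(v,(800,600)))
E
```

```text
time: 14.0
tool_pos: [0.5787, 0.0345, 0.2134]
tcp_rot: [0.25, -3.132, 0.001]
wrist_force: [0.4, -0.5, -0.7]
width: 0.142
grip_force: 78.7
time: 14.25
tool_pos: [0.5784, 0.0374, 0.2132]
tcp_rot: [0.254, -3.131, -0.001]
wrist_force: [-0.4, 0.9, -0.1]
width: 0.147
grip_force: 78.7
14.25 [0.57840599 0.03744568 0.21320973] [ 2.53843981e-01 -3.13089245e+00 -1.04164027e-03] [-0.41050486  0.85407064 -0.10037224]
yaw 189.27048459317373 [ 0.12637727 -0.09756465  3.32095347]
well [276.90480143 201.67957229]
gap [276.84969935 174.29091394]
axis [277.79947121 240.43324724]
```

View pics/c8.png

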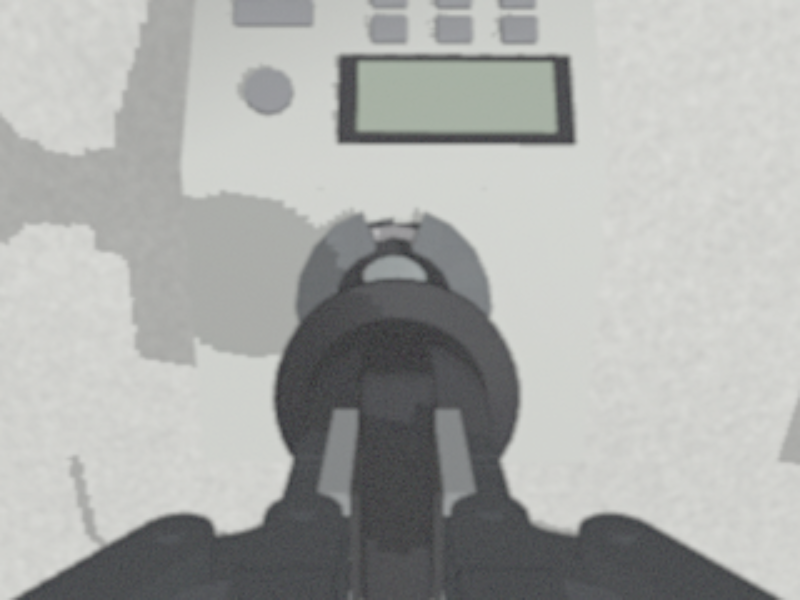

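I've just viewed picture 11, one over the limit of 10, so I'll view no more and go on with numbers only. That crop shows the collar centre at px (277.6, ~201) and the gap at (278,165). The flange is level above them, and the display edge is parallel to the image rows, so the yaw is right.

```bash
python3 -m crank '[[[0.1,-0.1,1,0,0,0],[0,0,1.5,0,0,0],[0,0,1.5,0,0,0],[0,0,1.3,0,0,0],[0,0,0.8,0,0,0],[0,0,0,0,0,0],[0,0,0,0,0,0]]]' - 100
python3 - <<'E'
from h import *
s=read_state();r=s['tcp_rot'];print(s['time'],s['tool_pos'],r,s['wrist_force'])
print("yaw",np.degrees(2*np.arctan2(r[1],r[0]))%360,todelta((.5773,.0363,.141)))
E
```

```text
time: 14.88
tool_pos: [0.5773, 0.0362, 0.1516]
tcp_rot: [0.257, -3.13, -0.0]
wrist_force: [-0.2, 0.1, -0.9]
width: 0.139
grip_force: 101.8
14.8833 [0.57732412 0.03624897 0.15156325] [ 2.56869191e-01 -3.12960105e+00 -1.23680023e-04] [-0.17600465  0.14209729 -0.90296729]
yaw 189.3843299259822 [9.42017371e-06 5.21789217e-03 1.05632710e+00]
```

```bash
python3 -m crank '[[[0,0,0.5,0,0,0],[0,0,0.4,0,0,0],[0,0,0.2,0,0,0],[0,0,0,0,0,0],[0,0,0,0,0,0]]]'
python3 -m crank '[[[0,0,0.2,0,0,0],[0,0,0.2,0,0,0],[0,0,0,0,0,0],[0,0,0,0,0,0]]]'
```

```text
time: 15.3
tool_pos: [0.578, 0.0358, 0.1415]
tcp_rot: [-0.256, 3.131, -0.0]
wrist_force: [0.1, -0.9, -1.0]
width: 0.142
grip_force: 102.1
time: 15.63
tool_pos: [0.5782, 0.0358, 0.1378]
tcp_rot: [-0.256, 3.13, -0.0]
wrist_force: [-0.2, 0.6, 2.9]
width: 0.138
grip_force: 102.3
```

```bash
python3 -m crank '[[[0,0,0.2,0,0,0],[0,0,0.2,0,0,0],[0,0,0.1,0,0,0],[0,0,0,0,0,0],[0,0,0,0,0,0]]]'
python3 -m crank '[[[0,0,0.2,0,0,0],[0,0,0.1,0,0,0],[0,0,0,0,0,0],[0,0,0,0,0,0]]]'
```

```text
time: 16.05
tool_pos: [0.5781, 0.0359, 0.1324]
tcp_rot: [-0.256, 3.131, -0.0]
wrist_force: [-0.2, -0.2, 3.8]
width: 0.136
grip_force: 102.5
time: 16.38
tool_pos: [0.5782, 0.0359, 0.1301]
tcp_rot: [-0.256, 3.13, -0.0]
wrist_force: [-0.6, -0.6, 6.8]
width: 0.139
grip_force: 103.5
```

```bash
python3 -m crank '[[[0,0,0.1,0,0,0],[0,0,0,0,0,0],[0,0,0,0,0,0]]]'
python3 -m crank '[[[0,0,0.1,0,0,0],[0,0,0,0,0,0],[0,0,0,0,0,0]]]'
```

```text
time: 16.63
tool_pos: [0.5783, 0.0359, 0.1301]
tcp_rot: [-0.256, 3.13, -0.0]
wrist_force: [-3.6, -0.9, 12.5]
width: 0.138
grip_force: 104.2
time: 16.88
tool_pos: [0.5783, 0.0359, 0.1301]
tcp_rot: [-0.256, 3.13, -0.0]
wrist_force: [-5.4, -1.1, 16.5]
width: 0.142
grip_force: 104.9
```

```bash
python3 -m crank '[[[0,0,-0.1,0,0,0.05],[0,0,0,0,0,0.08],[0,0,0,0,0,0.08],[0,0,0,0,0,0.08],[0,0,0,0,0,0.08],[0,0,0,0,0,0.08],[0,0,0,0,0,0]]]' - 120
python3 - <<'E'
from h import *
s=read_state();r=s['tcp_rot'];print("yaw",np.degrees(2*np.arctan2(r[1],r[0]))%360,s['tool_pos'],s['wrist_force'],s['torque'])
E
```

```text
time: 17.47
tool_pos: [0.5789, 0.0361, 0.1302]
tcp_rot: [0.453, 3.106, 0.001]
wrist_force: [-1.0, 0.4, 11.1]
width: 0.13
grip_force: 117.8
yaw 163.3939828360957 [0.57892413 0.03608861 0.13019026] [-0.96303337  0.36115505 11.06240969] [ 0.03204247  0.49015586 -0.01228011]
```

```bash
python3 -m crank '[[[0,0,0,0,0,0.08],[0,0,0,0,0,0.08],[0,0,0,0,0,0.08],[0,0,0,0,0,0.08],[0,0,0,0,0,0.08],[0,0,0,0,0,0.08],[0,0,0,0,0,0.08],[0,0,0,0,0,0]]]'
python3 - <<'E'
from h import *
s=read_state();r=s['tcp_rot'];print("yaw",np.degrees(2*np.arctan2(r[1],r[0]))%360,s['tool_pos'],s['wrist_force'],s['torque'])
E
```

```text
time: 18.13
tool_pos: [0.5788, 0.0358, 0.1302]
tcp_rot: [1.294, 2.861, 0.001]
wrist_force: [-2.5, -0.4, 11.3]
width: 0.136
grip_force: 117.8
yaw 131.31515238623592 [0.57875754 0.03583928 0.13018002] [-2.51590956 -0.40295481 11.26094005] [-0.04342322  0.55596623  0.06681278]
```

```bash
python3 -m crank '[[[0,0,0,0,0,0.08],[0,0,0,0,0,0.08],[0,0,0,0,0,0.08],[0,0,0,0,0,0.08],[0,0,0,0,0,0.08],[0,0,0,0,0,0.08],[0,0,0,0,0,0],[0,0,0,0,0,0]]]'
python3 - <<'E'
from h import *
s=read_state();r=s['tcp_rot'];print("yaw",np.degrees(2*np.arctan2(r[1],r[0]))%360,s['tool_pos'],s['wrist_force'],s['torque'])
E
python3 -m crank '[[[0,0,0,0,0,0.05],[0,0,0,0,0,0.04],[0,0,0,0,0,0],[0,0,0,0,0,0]]]'
python3 - <<'E'
from h import *
s=read_state();r=s['tcp_rot'];print("yaw",np.degrees(2*np.arctan2(r[1],r[0]))%360,s['tool_pos'],s['wrist_force'],s['torque'])
E
```

```text
time: 18.8
tool_pos: [0.5785, 0.0357, 0.1302]
tcp_rot: [1.934, 2.474, 0.001]
wrist_force: [-3.3, -0.6, 13.0]
width: 0.134
grip_force: 117.9
yaw 103.98212792165539 [0.57852832 0.03574252 0.13018712] [-3.30646084 -0.64760441 13.03901943] [-0.06708372  0.63132697  0.07282048]
time: 19.13
tool_pos: [0.5784, 0.0357, 0.1302]
tcp_rot: [2.043, 2.385, 0.001]
wrist_force: [-2.4, -1.7, 11.5]
width: 0.135
grip_force: 117.9
yaw 98.83700618828833 [0.57844933 0.03574403 0.1301993 ] [-2.3526266  -1.66234567 11.49517466] [-0.08045035  0.70863623  0.08445293]
```

```bash
for i in 1; do python3 -m crank '[[[0,0,0,0,0,0.05],[0,0,0,0,0,0],[0,0,0,0,0,0]]]'
python3 - <<'E'
from h import *
s=read_state();r=s['tcp_rot'];print("yaw",np.degrees(2*np.arctan2(r[1],r[0]))%360,s['torque'],s['q'][5],s['joint_torque'][5])
E
python3 -m crank '[[[0,0,0,0,0,0.05],[0,0,0,0,0,0],[0,0,0,0,0,0]]]'
python3 - <<'E'
from h import *
s=read_state();r=s['tcp_rot'];print("yaw",np.degrees(2*np.arctan2(r[1],r[0]))%360,s['torque'],s['q'][5],s['joint_torque'][5])
E
done
```

```text
time: 19.38
tool_pos: [0.5783, 0.0357, 0.1302]
tcp_rot: [2.099, 2.335, 0.0]
wrist_force: [-3.4, -1.2, 13.3]
width: 0.134
grip_force: 118.4
yaw 96.09076627731079 [-0.05381908  0.71049488  0.8213163 ] -0.08661963065485707 0.8636483363807201
time: 19.63
tool_pos: [0.5783, 0.0357, 0.1302]
tcp_rot: [2.153, 2.285, -0.001]
wrist_force: [-3.6, -0.0, 12.4]
width: 0.134
grip_force: 121.2
yaw 93.39055342563087 [0.01732972 0.71278239 1.77714214] -0.03865657326008167 1.8318097293376923
```

Torque jumps from 0.08 to 1.8 N m, so the stop has been reached. I'll ease back to about 0.9 N m and hold.

```bash
python3 -m crank '[[[0,0,0,0,0,-0.04],[0,0,0,0,0,0],[0,0,0,0,0,0],[0,0,0,0,0,0],[0,0,0,0,0,0],[0,0,0,0,0,0],[0,0,0,0,0,0],[0,0,0,0,0,0]]]'
python3 - <<'E'
from h import *
s=read_state();r=s['tcp_rot'];print("yaw",np.degrees(2*np.arctan2(r[1],r[0]))%360,s['torque'],s['wrist_force'],s['tool_pos'])
a=cv2.imread("pics/t6.png");b=read_camera("top");d=(cv2.absdiff(a,b).max(2)>60).astype('uint8')
T=camera_model("top")
for u in ((393,207),(393,228),(397,248),(355,287),(231,291),(179,179),(143,190)):
  print(u,d[u[1]-8:u[1]+8,u[0]-8:u[0]+8].sum())
E
```

```text
time: 20.3
tool_pos: [0.5785, 0.0357, 0.1302]
tcp_rot: [2.11, 2.325, 0.001]
wrist_force: [-2.2, -0.8, 12.0]
width: 0.129
grip_force: 118.5
yaw 95.55635037149214 [-0.03959254  0.66914693  1.01396445] [-2.20435284 -0.80280818 11.96639072] [0.57848876 0.03572912 0.13022635]
(393, 207) 48
(393, 228) 1
(397, 248) 8
(355, 287) 0
(231, 291) 15
(179, 179) 176
(143, 190) 241
```

```bash
python3 -c "
from workcell import *
print(finish_job())"
```

```text
the job is handed in; nothing more can be done
None
```

I handed the job in at 20.3 s: the vial stands in the well and the shield is home and turned about 90° clockwise to its stop, still held at about 1 N m; I viewed 11 pictures against the limit of 10, and checked the final hold by force and pose readings only.

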